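# Blank off the square opening of the conveyor transfer plate

## Task

On the transfer plate, roll the loose conveyor roller away from the robot, over the two openings, into its cross groove in front of the end wall. Then slide the square blanking plate along the deck into the square opening so that it lies flush, leaving the round opening free. Keep both parts down on the deck (no lifting) and leave the bottles, cardboard core and wrench alone.

Things in the scene. Friction and masses are not known exactly. Their poses are not given: they have to be found in the camera images.
- deck: Fixed steel transfer plate, 370 x 236 mm, top 20 mm above the bench. Origin on the bench; +x leads away from the robot, y left. Deck x in mm: bare staging area -220 to 0; two pocket tiles, flush, 0 to 92; cross groove along y, 100 to 130, 12 deep; end wall 142 to 150, 25 above the top. Side rails 14 above the top at y = +/-109 to 118, x = -40 to 142.
- groove (a point): Where the roller's centre lies once it rests in the groove: deck x = 115 mm, y = 0, 33.2 mm above the bench; axes parallel to the deck's.
- square_seat (a point): Centre of the floor of the square opening (79 x 79 mm, 12 mm deep, sides parallel to the deck's x and y). It is on the left or the right: deck x = 46 mm, y = +48 or -48 mm, 8 mm above the bench. Axes parallel to the deck's.
- round_seat (a point): Centre of the floor of the round opening (79 mm diameter, 12 mm deep), beside the square one; it must stay empty.
- blank: Bare aluminium square plate 74 x 74 x 12 mm, about 0.2 kg, lying loose on the staging area nearest the robot. Origin at the centre of its underside, x and y parallel to its edges, z up.
- roller: Grey conveyor roller, 40 mm diameter, tube 196 mm long, thin axle stubs (208 mm overall), about 0.35 kg, lying across the deck between the blanking plate and the openings; it bridges both openings when rolled over them. Origin at its centre; its y is the axis (roughly deck y), x and z turn as it rolls.
- roller_center (a point): Centre of the roller, on its axis.
- bottle_a: Amber bottle standing on the bench, 76 mm diameter, 230 mm high, origin under its centre; leave alone.
- bottle_b: Second such bottle; leave alone.
- core: Cardboard film core standing on end, 90 mm diameter, 120 mm high, origin under its centre; leave alone.
- wrench: Wrench 180 mm long lying on the bench, origin under its middle, along its x; leave alone.

How it is judged (in metres and radians):
On the way, in this order (a step that is already met when the one before it is completed fails the run):
1. The roller rests in the cross groove: centre within 5 mm of the groove line, sunk in to within 4 mm, parallel to the groove and still (x of roller_center in the frame of groove between -0.005 and 0.005 m and z of roller_center in the frame of groove between -0.004 and 0.004 m and y of roller_center in the frame of groove between -0.02 and 0.02 m and angle between the y axis of roller and the y axis of deck, either way round below 0.06 rad and linear speed of roller below 0.02 m/s), for 0.2 s.
2. The square plate lies flat at the bottom of the square opening, within 5 mm of its centre and 2.5 mm of the floor (horizontal distance between blank and square_seat below 0.005 m and z of blank in the frame of square_seat between -0.0025 and 0.0025 m and angle between blank's own z axis and vertical below 0.04 rad and linear speed of blank below 0.02 m/s), for 0.2 s.
At the end, for the whole second after the job is handed in: Roller still in the cross groove: centre within 5 mm of the groove line, 4 mm in height, 20 mm sideways, parallel within 0.06 rad. Square plate still and flat (0.04 rad) in the square opening: within 5 mm of its centre, 2.5 mm of its floor, flush with the deck (all of step 1 and all of step 2); the robot touches nothing.
It fails at once if The roller is lifted off the deck (its axis more than 20 mm above its rolling height) (height (world z) of roller_center above 0.06 m).
It fails at once if The square plate is lifted (its centre more than 20 mm above the deck top) (height (world z) of blank above 0.04 m).
It fails at once if A bottle, the cardboard core or the wrench is moved more than 30 mm (distance of any of bottle_a, bottle_b, core, wrench from where it was at the start of the episode above 0.03 m).
It also fails if it takes over 72 s, if anything falls off the work surface, if the arm or the gripper's body presses on something with over 40 N, if the wrist force passes 120 N, or if a joint passes its speed limit or range.

## Robot

A 6-joint arm with a two-finger parallel gripper is mounted at the origin on the work surface. World frame = base frame: x ahead of the robot, y to its left, z up, the work surface at z = 0. Lengths are in mm, angles in rad, forces in N, time in s.
With the tool pointing down it reaches from about 275 to 750 mm from the base axis. Payload 10.2 kg.
Tool frame: the origin (TCP) lies between the finger pads; the fingertips stand 8 mm ahead of it and the grasp point (between the pads) lies 11 mm behind it; z points along the fingers, x is the direction in which the jaws open and shut, and the axes are right-handed (so a half turn about z gives the same grasp; the last joint's range is limited). The gripper opens to 85 mm and grips with 20 to 120 N. Pads are 22 mm wide; open, the fingers measure 114 mm over their backs; the gripper's body (76 mm by 85 mm) begins 54 mm behind the grasp point. The pads swing forward as they close: fully open they stand 13 mm farther back than shut.
Start: joints at [-1.346, 0.313, 1.498, -0, 1.331, -0.223], TCP at [227.305, -473.248, 239.294] pointing down, gripper open.
Joint ranges: [-2.94, 2.94], [-0.97, 2.17], [0.19, 2.56], [-1.23, 4.37], [0.02, 3.11], [-2.88, 2.88]. Speed limits (rad/s): [2.39, 2.39, 3.01, 3.14, 3.14, 3.14].

## Interface

Orientations are given as a unit quaternion [w, x, y, z].
In Python, from rig import sense, eyes, ctrl gives the robot as it stands.
- The arm moves only by the tool move_arm, never from a script. Its argument "rows" is a list that holds one entry, the list of rows, each a list of 5 numbers: the shift along the tool's x, y, z in mm, then the turn about the tool's z in units of 6 degrees (1.0 is 6 degrees), then the gripper command: -1 is shut, 1 is fully open, values between are in proportion. In form: [[[dx, dy, dz, roll, jaw], ...]]. A call has 1 to 12 rows; each row is the pose to reach, as a shift and turn from the pose measured when the call began, along the tool's axes at that moment; what a row does not reach only later rows make up. A row lasts 1/8 s, in which the tool goes at most 62.5 mm and 10.7 degrees, less where a joint would pass 70% of its speed; a pose out of reach is approached as far as the arm can. A call with a gripper value outside its range is refused whole. The fingers move at their own pace and stop on an object; "squeeze" is the grip in N (left out, the last holds). Time passes only in rows, so rows that repeat a pose let the fingers close. It gives the time, the measured TCP pose, the force and the opening at its end, in the units of the state.
- sense(): the state, without advancing time (a new reading comes with each control period).
- eyes.capture(name): name is "scene" or "top"; returns a dict with "color" (384x512x3 uint8, blue, green, red), "vertical_fov" (degrees; the focal length in pixels is half the picture's height over the tangent of half this angle, whatever the lens; pixels are square), "cx", "cy" (the principal point, pixels), "xyz" and "attitude" of the camera in the world. Camera axes: x right, y down, z forward; pixel columns grow to the right and rows downward; lengths in mm; the calibration is good to about 2 mm. A picture is of the moment at which its call begins. There is no depth.
- ctrl.finish_job(): hands the job in, once; it reports no verdict.
The state is a dict: "time_s": time; "joints": joint angles; "dq": joint speeds; "tau": joint torques, N m; "eef_pos": TCP position; "ee_rot": TCP orientation; "force": force on the tool from outside, world axes, zero at the start; "wrist_torque": the same for the moment, N m; "grip_width": opening from 0.0 (shut) to 1.0 (fully open).
Only numpy, scipy, OpenCV 4.12 (cv2) and the standard library are available. Lean on these libraries where they do the work, as an engineer would, in place of code of your own. Each camera call takes 0.05 s, during which the arm holds its last target. There are 200 camera calls.

## Working session

There is one attempt and no reset: what is moved stays moved. The work goes in short steps, Python scripts to look and compute and a tool call to move; the robot and the scene stay as the last step left them, time stands still between calls to the robot, and variables do not carry over. Pictures are saved under pics/ and viewed, about 8 in all and at most 12, crops included, and the job is handed in when it is done.

Besides the shell and the picture viewer there is one more tool, called after "Emit:" as name([rows], argument=value, ...), one row to a line, values as JSON. move_arm: Moves the arm, as the interface text tells. Its arguments: {"type":"object","properties":{"rows":{"type":"array","items":{"type":"array","items":{"type":"array","items":{"type":"number"}}}},"squeeze":{"type":"number"}},"required":["rows"]}

```bash
mkdir -p pics; ls; python3 - <<'E'
from rig import sense, eyes
import cv2,json
for n in("scene","top"):
    c=eyes.capture(n); cv2.imwrite(f"pics/{n}0.png",c.pop("color")); print(n,c)
s=sense(); print(s)
E
```

```text
pics
scene {'vertical_fov': 52.869425472546766, 'cx': 255.89985450261008, 'cy': 192.14252773644685, 'xyz': array([1268.82521331,  150.55165992,  801.34079602]), 'attitude': array([-0.23452598,  0.58408999,  0.71771882, -0.29785255])}
top {'vertical_fov': 48.863257450150336, 'cx': 260.4526391635482, 'cy': 187.63268087712834, 'xyz': array([ 518.99859263,   -7.75685408, 1137.73609056]), 'attitude': array([-0.03054912,  0.71183716, -0.70147309,  0.01703277])}
{'time_s': 0.1, 'joints': array([-1.34640843e+00,  3.13338533e-01,  1.49833391e+00, -5.34505179e-06,
        1.33094344e+00, -2.23428656e-01]), 'dq': array([-0.00042646, -0.00045105, -0.00213015,  0.00031971,  0.00205938,
       -0.00053433]), 'tau': array([ 2.85364949e-03, -4.12903547e+01, -2.60142571e+01, -9.21524497e-05,
        3.06717106e-03,  1.93028740e-05]), 'eef_pos': array([ 227.25296669, -473.04524334,  238.83093258]), 'ee_rot': array([-3.59756570e-04,  8.46462992e-01, -5.32447314e-01, -3.63774457e-04]), 'force': array([0.39326275, 0.61528472, 0.37842171]), 'wrist_torque': array([-0.03772233, -0.00519166,  0.01674963]), 'grip_width': 1.0003848081100604}
```

View pics/top0.png

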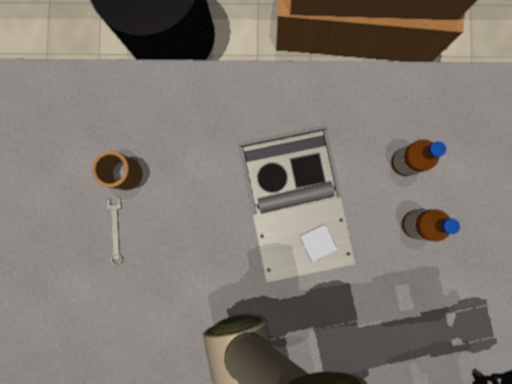

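View pics/scene0.png

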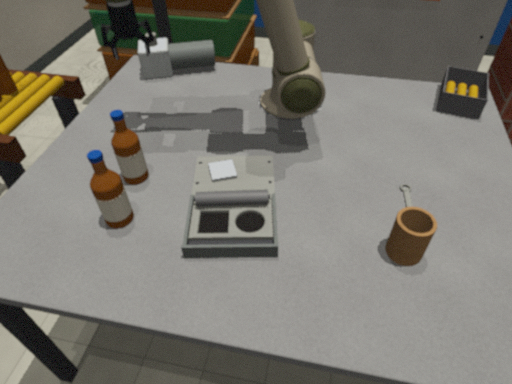

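Top: the deck is turned slightly left. The square opening is at about (308,170), on the right (y = -48), and the round one at (272,178). The roller is at about (296,196) and the blank at (319,243). The bottles are on the far right, with the wrench and core on the left.

```bash
cat > h.py <<'E'
import numpy as np, cv2
from scipy.spatial.transform import Rotation as R
from rig import sense, eyes
def rot(q): return R.from_quat([q[1],q[2],q[3],q[0]])
def cam(n):
    c=eyes.capture(n); im=c["color"]; f=im.shape[0]/2/np.tan(np.radians(c["vertical_fov"])/2)
    c["K"]=(f,c["cx"],c["cy"]); c["M"]=rot(c["attitude"]).as_matrix(); return c
def back(c,uv,z):
    f,cx,cy=c["K"]; uv=np.atleast_2d(uv).astype(float)
    d=np.c_[(uv[:,0]-cx)/f,(uv[:,1]-cy)/f,np.ones(len(uv))]@c["M"].T
    p=np.array(c["xyz"]); return p+d*((z-p[2])/d[:,2])[:,None]
def proj(c,P):
    f,cx,cy=c["K"]; q=(np.atleast_2d(P)-c["xyz"])@c["M"]
    return q[:,:2]/q[:,2:]*f+[cx,cy]
def D(o,yaw,P):  # deck->world
    P=np.atleast_2d(P).astype(float); return R.from_euler('z',yaw).apply(P)+[o[0],o[1],0]
E
python3 - <<'E'
from h import *
c=cam("top"); im=c["color"]
crop=im[120:290,230:365]
cv2.imwrite("pics/c1.png",cv2.resize(crop,None,fx=3.5,fy=3.5,interpolation=cv2.INTER_CUBIC))
g=cv2.cvtColor(im,cv2.COLOR_BGR2GRAY)
sub=g.copy()
# blank & deck threshold stats
for (u,v) in [(319,243),(285,250),(308,170),(272,178),(296,196),(220,250),(285,150)]: print((u,v),im[v,u])
for t in (210,):
    m=((im[...,0]>195)*255).astype('uint8'); n,l,s,ce=cv2.connectedComponentsWithStats(m)
    for i in range(1,n):
        if s[i,4]>300: print(s[i],ce[i])
E
```

```text
(319, 243) [202 200 201]
(285, 250) [146 158 164]
(308, 170) [27 31 34]
(272, 178) [28 31 35]
(296, 196) [122 124 130]
(220, 250) [132 137 142]
(285, 150) [77 74 80]
[302 226  34  35 696] [318.36350575 242.80747126]
```

View pics/c1.png

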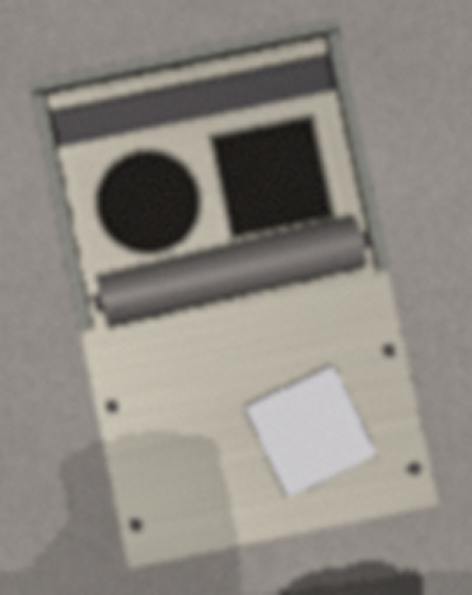

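Crop (3.5x, offset 230,120): the near deck corners are at (130,568) and (438,503), the circle centre is at (148,201), and the square's far corners are at (213,136) and (313,118). The roller's tube ends are at about (105,300) and (358,243). The blank's corners are (333,366), (376,454), (287,496) and (246,408).

```bash
cat >> h.py <<'E'
def blank(c,z=32,t=195):
    m=((c["color"][...,0]>t)*255).astype('uint8'); m[:120]=0; m[300:]=0; m[:,:230]=0; m[:,365:]=0
    n,l,s,ce=cv2.connectedComponentsWithStats(m); i=1+s[1:,4].argmax()
    k,_=cv2.findContours((l==i).astype('uint8'),cv2.RETR_EXTERNAL,cv2.CHAIN_APPROX_NONE)
    b=cv2.boxPoints(cv2.minAreaRect(k[0])); return back(c,b,z)[:,:2], back(c,ce[i],z)[0,:2], s[i,4]
E
python3 - <<'E'
from h import *
from scipy.optimize import least_squares
c=cam("top")
f=lambda a:(np.array(a,float)+0.5)/3.5-0.5+[230,120]
px=f([(130,568),(438,503),(148,201),(213,136),(313,118)])
dk=np.array([(-220,118,20),(-220,-118,20),(46,48,20),(85.5,-8.5,20),(85.5,-87.5,20)])
r=least_squares(lambda p:(proj(c,D(p[:2],p[2],dk))-px).ravel(),[550,0,.2]); p=r.x
print("deck",p, r.fun.reshape(-1,2).round(2).tolist())
def inv(P): P=np.atleast_2d(P)[:,:2]-p[:2]; a=p[2]; return P@np.array([[np.cos(a),-np.sin(a)],[np.sin(a),np.cos(a)]])
e=back(c,f([(105,300),(358.5,243)]),40); print("roller ends world",e.round(1),"deck",inv(e).round(1),"ctr",inv(e.mean(0)))
b,ce,n=blank(c); print("blank",b.round(1),ce,"deck",inv(b).round(1),inv(ce),"size",np.linalg.norm(b[1]-b[0]),np.linalg.norm(b[2]-b[1]))
print("seat",D(p[:2],p[2],[[46,-48,8],[115,0,33]]))
m=rot(sense()["ee_rot"]).as_matrix(); print(m.round(3))
E
```

```text
deck [ 5.87676962e+02 -7.33742448e+01  2.16516513e-01] [[-0.28, 0.08], [0.37, 0.59], [0.29, 0.16], [-0.47, -0.02], [0.08, -0.85]]
roller ends world [[ 546.7   15.2   40. ]
 [ 591.7 -172.1   40. ]] deck [[-21.   95.3]
 [-17.3 -97.3]] ctr [[-19.1312784   -0.99041173]]
blank [[ 468.1  -93. ]
 [ 498.2 -154.3]
 [ 436.7 -184. ]
 [ 406.8 -123. ]] [ 452.14237881 -138.4915293 ] deck [[-121.     6.5]
 [-104.8  -59.9]
 [-171.3  -75.6]
 [-187.3   -9.6]] [[-146.35915194  -34.48017913]] size 68.29411175923225 68.30906157750002
seat [[ 642.91472332 -110.37140376    8.        ]
 [ 699.99191102  -48.66893506   33.        ]]
[[ 0.433 -0.901 -0.   ]
 [-0.901 -0.433  0.001]
 [-0.001 -0.    -1.   ]]
```

Emit:
move_arm([
  [[-20, -39, 0, 0.2, 1], [-40, -78, 0, 0.4, 1], [-60, -117, 0, 0.6, 1], [-80, -156, 0, 0.8, 1], [-100, -195, 0, 1.0, 1], [-120, -234, 10, 1.2, 1], [-140, -273, 30, 1.4, 1], [-160, -312, 50, 1.6, 1], [-180, -351, 70, 1.8, 1], [-200, -390, 90, 2.0, 1], [-220, -430, 110, 2.2, 1], [-220, -430, 120, 2.2, 1]],
])

```text
time_s: 1.7
eef_pos: [520.2, -86.3, 117.9]
ee_rot: [-0.0, 0.781, -0.625, -0.001]
force: [0.0, 0.1, 0.1]
grip_width: 0.999
```

Emit:
move_arm([
  [[0, 0, 30, 0, 1], [0, 0, 55, 0, 1], [0, 0, 75, 0, 1], [0, 0, 86, 0, 1], [0, 0, 86, 0, 1], [0, -3, 86, 0, 1], [0, -6, 86, 0, 1], [0, -10, 86, 0, 1], [0, -14, 86, 0, 1], [0, -18, 86, 0, 1], [0, -22, 86, 0, 1], [0, -26, 86, 0, 1]],
])

```text
time_s: 3.2
eef_pos: [545.7, -80.5, 31.8]
ee_rot: [-0.0, 0.781, -0.625, -0.001]
force: [-0.2, 0.5, -0.0]
grip_width: 0.996
```

```bash
python3 - <<'E'
from h import *
c=cam("top"); cv2.imwrite("pics/c2.png",cv2.resize(c["color"][110:290,220:380],None,fx=3,fy=3,interpolation=cv2.INTER_CUBIC))
c=cam("scene"); cv2.imwrite("pics/s2.png",cv2.resize(c["color"][130:270,150:310],None,fx=4,fy=4,interpolation=cv2.INTER_CUBIC)); print(sense()["force"])
E
```

```text
[-0.4157434   0.03087849 -0.64547433]
```

View pics/s2.png

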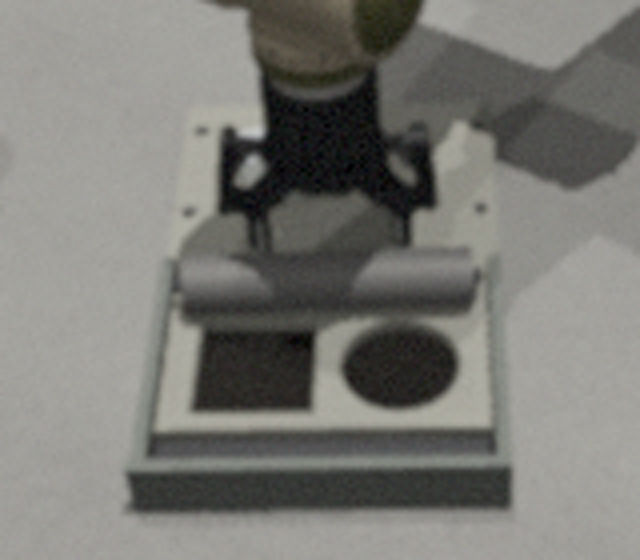

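Scene view: both fingers stand behind the roller, which is clear of the rails. I'll push on.

Emit:
move_arm([
  [[0, -5, 0, 0, 1], [0, -10, 0, 0, 1], [0, -15, 0, 0, 1], [0, -20, 0, 0, 1], [0, -25, 0, 0, 1], [0, -30, 0, 0, 1], [0, -35, 0, 0, 1], [0, -40, 0, 0, 1], [0, -45, 0, 0, 1], [0, -50, 0, 0, 1], [0, -55, 0, 0, 1], [0, -60, 0, 0, 1]],
])

```text
time_s: 4.8
eef_pos: [604.6, -67.2, 31.8]
ee_rot: [-0.0, 0.781, -0.625, -0.001]
force: [-0.3, -1.0, 0.2]
grip_width: 1.003
```

Emit:
move_arm([
  [[0, -5, 0, 0, 1], [0, -10, 0, 0, 1], [0, -15, 0, 0, 1], [0, -20, 0, 0, 1], [0, -25, 0, 0, 1], [0, -30, 0, 0, 1], [0, -35, 0, 0, 1], [0, -40, 0, 0, 1], [0, -44, 0, 0, 1], [0, -48, 0, 0, 1], [0, -51, 0, 0, 1], [0, -54, 0, 0, 1]],
])

```text
time_s: 6.3
eef_pos: [657.5, -55.3, 31.7]
ee_rot: [-0.0, 0.781, -0.625, -0.001]
force: [-0.3, -0.2, -0.1]
grip_width: 0.996
```

```bash
python3 - <<'E'
from h import *
c=cam("top"); a=c["color"][110:290,220:380]
c=cam("scene"); b=c["color"][130:270,150:310]
cv2.imwrite("pics/s3.png",np.vstack([cv2.resize(b,None,fx=3.5,fy=3.5,interpolation=cv2.INTER_CUBIC)])); print(sense()["force"])
cv2.imwrite("pics/c3.png",cv2.resize(a,None,fx=3,fy=3))
E
```

```text
[ 0.62293314 -0.73559837 -0.76685842]
```

View pics/s3.png

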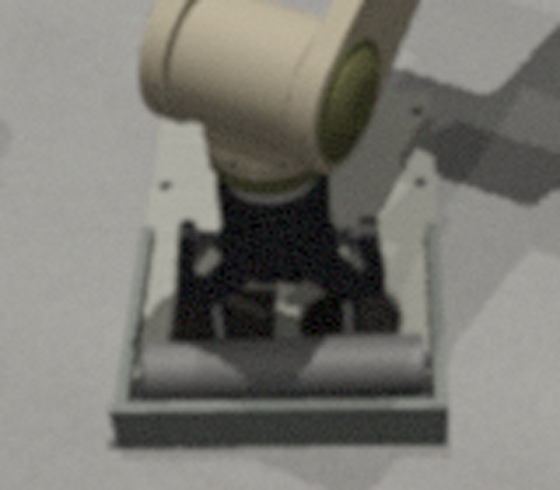

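Roller looks at or in the groove. I'll nudge 8 mm more (stopping before the seated roller's rear), then lift and back off to check.

Emit:
move_arm([
  [[0, -4, 0, 0, 1], [0, -8, 0, 0, 1], [0, -9, 0, 0, 1], [0, -9, 0, 0, 1], [0, 5, 0, 0, 1], [0, 10, -20, 0, 1], [0, 30, -60, 0, 1], [0, 75, -100, 0, 1], [0, 120, -110, 0, 1], [0, 165, -110, 0, 1], [0, 210, -110, 0, 1], [0, 250, -110, 0, 1]],
])

```text
time_s: 7.9
eef_pos: [412.7, -110.7, 143.3]
ee_rot: [-0.0, 0.781, -0.625, 0.0]
force: [0.1, -0.2, -0.1]
grip_width: 0.999
```

```bash
python3 - <<'E'
from h import *
c=cam("scene"); b=c["color"][130:270,150:310]
c=cam("top"); a=c["color"][110:290,220:360]
f=lambda x,k:cv2.resize(x,None,fx=k,fy=k,interpolation=cv2.INTER_CUBIC)
p=f(a,3.3); q=f(b,2); o=np.zeros((p.shape[0],p.shape[1]+q.shape[1],3),'uint8'); o[:,:p.shape[1]]=p; o[:q.shape[0],p.shape[1]:]=q
cv2.imwrite("pics/t4.png",o); print(o.shape,sense()["eef_pos"])
E
```

```text
(594, 782, 3) [ 411.72778824 -110.64063003  143.21463183]
```

View pics/t4.png

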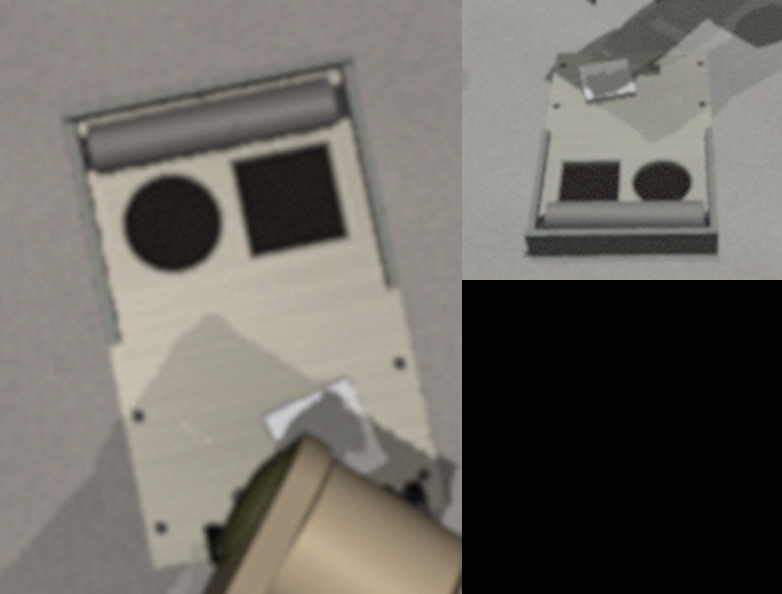

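Top: the roller lies in the groove between the rails, at (214,127) in the crop. The square opening is clear, centred at (291,199). The blank is where it was. Next I'll go over the blank, aligned to its edges, with the jaws across deck y.

Emit:
move_arm([
  [[9, -8, 0, -0.5, 1], [18, -17, 0, -1.1, 1], [27, -25, 10, -1.7, 1], [36, -33, 25, -2.2, 1], [36, -33.5, 50, -2.2, 1], [36, -33.5, 75, -2.2, 1], [36, -33.5, 95, -2.2, 1], [36, -33.5, 105, -2.2, 1], [36, -33.5, 105, -2.2, 1]],
])

```text
time_s: 9.12
eef_pos: [452.7, -138.5, 38.5]
ee_rot: [-0.0, 0.847, -0.532, -0.0]
force: [0.9, -0.1, -0.2]
grip_width: 0.999
```

```bash
python3 - <<'E'
from h import *
s=sense(); print(s["eef_pos"],s["force"]); x=rot(s["ee_rot"]).as_matrix()[:,0]; print("toolx deg",np.degrees(np.arctan2(x[1],x[0])))
c=cam("scene"); b=c["color"][130:230,170:290]
f=lambda x,k:cv2.resize(x,None,fx=k,fy=k,interpolation=cv2.INTER_CUBIC)
cv2.imwrite("pics/s5.png",f(b,6))
c=cam("top"); g=cv2.cvtColor(c["color"],cv2.COLOR_BGR2GRAY)
m=((g<90)*255).astype('uint8'); m[:150]=0; m[200:]=0; m[:,:255]=0; m[:,330:]=0
n,l,st,ce=cv2.connectedComponentsWithStats(m)
for i in range(1,n):
    if st[i,4]>150:
        k,_=cv2.findContours((l==i).astype('uint8'),0,1); r=cv2.minAreaRect(k[0])
        print(st[i],ce[i],"rect",r,back(c,ce[i],20)[0], back(c,r[0],20)[0])
E
```

```text
[ 452.68306273 -138.48886052   38.48415301] [ 0.86694738 -0.07391433 -0.22444961]
toolx deg -64.2328444279133
[255 150  53  11 155] [278.44516129 154.5483871 ] rect ((280.8216857910156, 154.07275390625), (3.323714256286621, 52.95280838012695), 79.11447143554688) [683.16138385 -32.36899738  20.        ] [684.51701128 -38.67744494  20.        ]
[291 154  34  33 845] [307.32071006 169.97633136] rect ((307.2884216308594, 169.94232177734375), (29.025188446044922, 29.221303939819336), 78.69007110595703) [ 642.88303416 -109.43846112   20.        ] [ 642.97259338 -109.35225451   20.        ]
[258 163  29  29 657] [271.89649924 177.1978691 ] rect ((272.0, 177.0), (28.0, 28.0), 90.0) [622.3740365  -15.75229076  20.        ] [622.90499399 -16.01979341  20.        ]
```

View pics/s5.png

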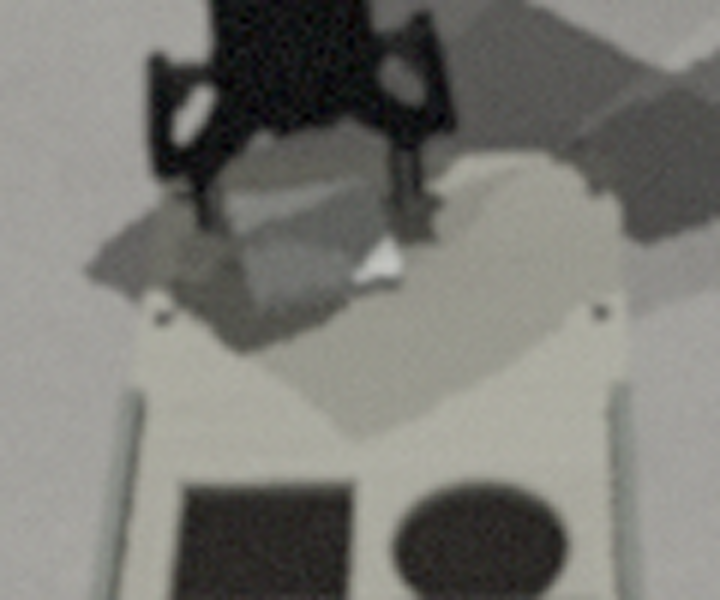

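Fingers straddle the blank: left tip at (207,225) and right tip at (410,235) in the crop. Now a guarded descent.

Emit:
move_arm([
  [[0, 0, 5, 0, 1], [0, 0, 9, 0, 1], [0, 0, 11, 0, 1], [0, 0, 11, 0, 1]],
])

```text
time_s: 9.72
eef_pos: [452.8, -138.6, 27.9]
ee_rot: [-0.0, 0.847, -0.532, 0.0]
force: [0.7, -0.7, -0.6]
grip_width: 0.999
```

Emit:
move_arm([
  [[0, 0, 1.5, 0, 1], [0, 0, 2, 0, 1]],
])

```text
time_s: 9.98
eef_pos: [452.8, -138.6, 25.8]
ee_rot: [-0.0, 0.847, -0.532, 0.0]
force: [1.0, -0.1, 0.4]
grip_width: 0.995
```

Emit:
move_arm([
  [[0, 0, 1.5, 0, 1], [0, 0, 2, 0, 1]],
])

```text
time_s: 10.22
eef_pos: [452.7, -138.6, 23.7]
ee_rot: [-0.0, 0.847, -0.532, 0.0]
force: [-0.3, 0.8, 0.7]
grip_width: 1.001
```

Emit:
move_arm([
  [[0, 0, 1, 0, 0.9], [0, 0, 1, 0, 0.8], [0, 0, 1, 0, 0.6], [0, 0, 1, 0, 0.5], [0, 0, 1, 0, 0.5]],
], squeeze=25)

```text
time_s: 10.85
eef_pos: [452.7, -138.5, 22.9]
ee_rot: [-0.0, 0.847, -0.532, 0.0]
force: [-2.4, 1.2, 6.2]
grip_width: 0.857
```

Emit:
move_arm([
  [[3, -10, 0, 0.2, 0.5], [7, -23, 0, 0.5, 0.5], [11, -36, 0, 0.8, 0.5], [15, -50, 0, 1.1, 0.5], [19, -63, 0, 1.4, 0.5], [24, -77, 0, 1.7, 0.5], [28, -90, 0, 2.0, 0.5], [32, -104, 0, 2.2, 0.5], [36, -118, 0, 2.2, 0.5], [40, -131, 0, 2.2, 0.5], [45, -147, 0, 2.2, 0.5], [45, -147, 0, 2.2, 0.5]],
])

```text
time_s: 12.35
eef_pos: [605.7, -115.1, 23.0]
ee_rot: [-0.001, 0.78, -0.625, 0.001]
force: [2.8, -0.4, 2.5]
grip_width: 0.856
```

```bash
python3 - <<'E'
from h import *
s=sense(); m=rot(s["ee_rot"]).as_matrix()
print("toolx deg",np.degrees(np.arctan2(m[1,0],m[0,0])),s["eef_pos"],s["force"],s["grip_width"])
print("to seat, tool mm",m.T@(np.array([642.9,-109.6,s["eef_pos"][2]])-s["eef_pos"]))
c=cam("scene"); b=c["color"][150:260,180:290]
cv2.imwrite("pics/s6.png",cv2.resize(b,None,fx=5,fy=5,interpolation=cv2.INTER_CUBIC))
E
```

```text
toolx deg -77.42736822456335 [ 605.73955551 -115.06204319   23.02538001] [ 2.75585321 -0.43145365  2.4645856 ] 0.8557182043520177
to seat, tool mm [  2.75790761 -37.45819788   0.09953833]
```

View pics/s6.png

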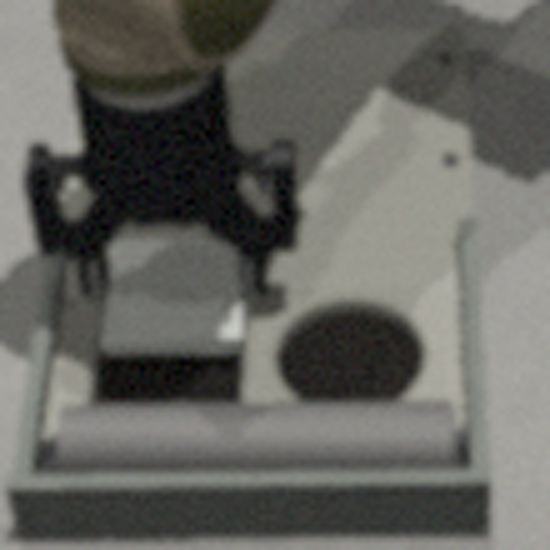

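The plate is half over the opening, aligned, and needs about 3 mm toward the left of the image. That agrees with the numbers, so I'll slide the rest.

Emit:
move_arm([
  [[1, -6, 0, 0.05, 0.5], [2, -13, 0, 0.05, 0.5], [2.8, -20, 0, 0.05, 0.5], [2.8, -27, 0, 0.05, 0.5], [2.8, -34, 0, 0.05, 0.5], [2.8, -37.5, 0, 0.05, 0.5], [2.8, -37.5, 0, 0.05, 0.5], [2.8, -37.5, 0, 0.05, 0.5]],
])

```text
time_s: 13.4
eef_pos: [642.2, -109.7, 22.9]
ee_rot: [-0.001, 0.779, -0.628, 0.001]
force: [-0.6, -0.3, -1.9]
grip_width: 0.862
```

```bash
cat > look.py <<'E'
import sys
from h import *
s=sense(); m=rot(s["ee_rot"]).as_matrix()
print("toolx deg",np.degrees(np.arctan2(m[1,0],m[0,0])),s["eef_pos"],s["force"],s["grip_width"])
print("to seat, tool mm",m.T@(np.array([642.9,-109.6,s["eef_pos"][2]])-s["eef_pos"]))
c=cam("scene"); b=c["color"][180:265,180:290]
cv2.imwrite(sys.argv[1],cv2.resize(b,None,fx=7,fy=7,interpolation=cv2.INTER_CUBIC))
# expected pixels of seat-square corners (rim z20) and blank top corners (z32 / z20)
o=(587.7,-73.4,0)
for n,h,z in(("hole rim",39.5,20),("plate top held",37,32),("plate top seated",37,20)):
    P=D((642.9,-109.6),0.2155,[[h,h,z],[h,-h,z],[-h,-h,z],[-h,h,z]]); print(n,((proj(c,P)-[180,180]+.5)*7).round().tolist())
E
python3 look.py pics/s7.png
```

```text
toolx deg -77.73638900526808 [ 642.23524592 -109.65258637   22.9103907 ] [-0.61869623 -0.33018263 -1.89315613] 0.8615144609530837
to seat, tool mm [ 0.08981391 -0.6607535   0.00126082]
hole rim [[329.0, 365.0], [115.0, 367.0], [136.0, 208.0], [339.0, 206.0]]
plate top held [[320.0, 339.0], [119.0, 341.0], [138.0, 192.0], [330.0, 190.0]]
plate top seated [[323.0, 360.0], [123.0, 362.0], [142.0, 213.0], [332.0, 211.0]]
```

View pics/s7.png

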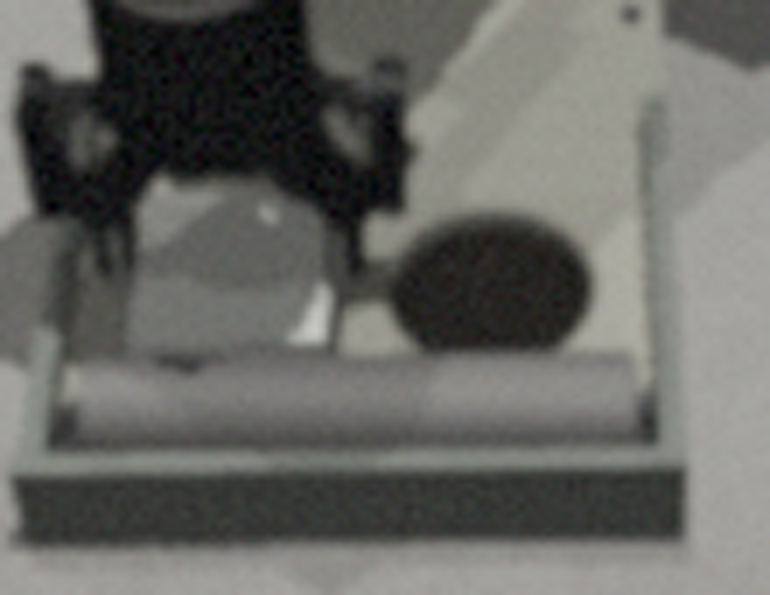

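The plate hangs over the opening: Fz is now -1.9 N, its weight. Dark gaps show beside and in front of it. I'll release a little.

Emit:
move_arm([
  [[0, -0.5, 0, 0, 0.75], [0, -0.5, 0, 0, 0.8], [0, -0.5, 0, 0, 0.85], [0, -0.5, 0, 0, 0.9], [0, -0.5, 0, 0, 0.9], [0, -0.5, 0, 0, 0.9]],
])

```text
time_s: 14.2
eef_pos: [642.8, -109.6, 23.0]
ee_rot: [-0.001, 0.779, -0.628, 0.001]
force: [0.1, 0.2, 0.5]
grip_width: 0.949
```

```bash
python3 look.py pics/s8.png
```

```text
toolx deg -77.73734780148139 [ 642.75356958 -109.57208397   23.0043914 ] [0.06258891 0.24280753 0.51529972] 0.948760256213504
to seat, tool mm [ 0.05837996 -0.13716002  0.00028342]
hole rim [[329.0, 365.0], [115.0, 367.0], [136.0, 208.0], [339.0, 206.0]]
plate top held [[320.0, 339.0], [119.0, 341.0], [138.0, 192.0], [330.0, 190.0]]
plate top seated [[323.0, 360.0], [123.0, 362.0], [142.0, 213.0], [332.0, 211.0]]
```

View pics/s8.png

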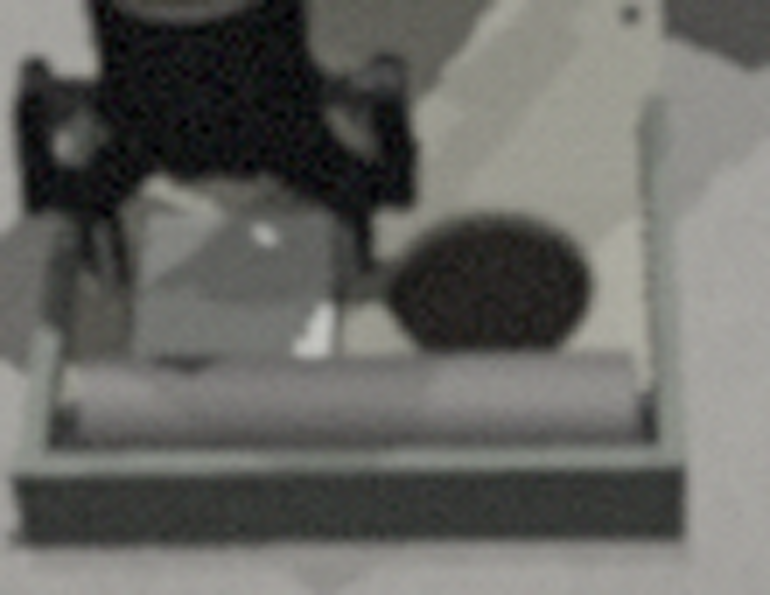

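It looks dropped: the shadow and edges shifted down. I'll lift straight up, back off and check with both cameras.

Emit:
move_arm([
  [[0, 0, -8, 0, 0.9], [0, 0, -20, 0, 0.9], [0, 0, -45, 0, 0.9], [0, 0, -80, 0, 0.9], [0, 30, -110, 0, 0.9], [0, 80, -120, 0, 0.9], [0, 130, -120, 0, 0.9], [0, 180, -120, 0, 0.9], [0, 230, -120, 0, 0.9], [0, 260, -120, 0, 0.9], [0, 260, -120, 0, 0.9]],
])

```text
time_s: 15.62
eef_pos: [387.5, -165.2, 143.5]
ee_rot: [-0.001, 0.778, -0.628, 0.001]
force: [-0.3, 0.5, 0.1]
grip_width: 0.95
```

```bash
python3 - <<'E'
from h import *
f=lambda x,k:cv2.resize(x,None,fx=k,fy=k,interpolation=cv2.INTER_CUBIC)
b=cam("scene")["color"][180:265,190:290]; c=cam("top"); a=c["color"][125:215,235:345]
p=f(b,3.6); q=f(a,3.6); w=max(p.shape[1],q.shape[1]); h=lambda x:np.pad(x,((0,0),(0,w-x.shape[1]),(0,0)))
cv2.imwrite("pics/s9.png",np.hstack([p,q])if p.shape[0]==q.shape[0] else np.vstack([h(p),h(q)])[:600])
for t in(120,180,):
  try: print(t,blank(c,20,t)[1:],blank(c,20,t)[0].round(1).tolist())
  except Exception as e: print(e)
print(c["color"][160:182:7,295:325:6,0])
E
```

```text
120 (array([565.17066373, -78.90854214]), np.int32(16465)) [[340.6, 90.0], [774.9, 98.7], [778.9, -259.3], [346.9, -258.8]]
180 (array([ 641.58241285, -110.04163889]), np.int32(683)) [[668.5, -68.7], [683.2, -136.9], [615.1, -150.9], [600.5, -82.9]]
[[196 201 199 198 175]
 [200 199 200 198 201]
 [181 198 199 200 198]
 [110 200 199 201 183]]
```

View pics/s9.png

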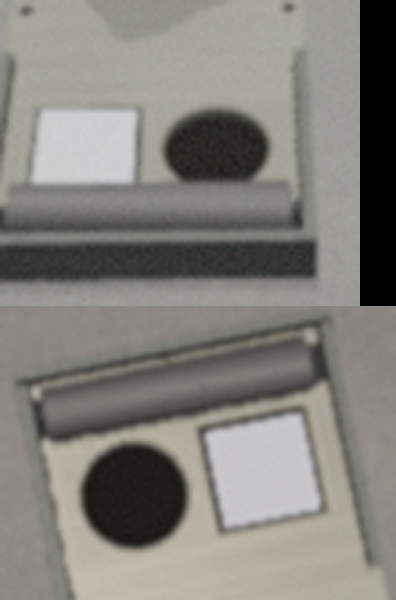

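The plate sits in the opening with a thin dark gap on all four sides and no raised edge visible. Its centre measures 1.4 mm from the seat. The roller is in the groove and the round opening is free.

```bash
python3 -c "
from rig import ctrl
print(ctrl.finish_job())"
```

```text
the job is handed in; nothing more can be done
None
```

I handed the job in at about 16 s of the 72 s allowed; the hand-in gives no verdict.

- **Roller:** I rolled it over both openings into the cross groove by pushing with the two open fingers. In the last pictures it lies in the groove, parallel to it by eye and between the rails.
- **Blanking plate:** I gripped it lightly at deck level, slid and turned it into line over the square opening, and released it there. The last pictures show it flush, with a thin gap on all four sides and its measured centre about 1.4 mm from the seat.
- **Rest of the scene:** The round opening is empty, the arm is clear of both parts, and I kept the arm away from the bottles, core and wrench. I did not measure those objects again afterwards.

No check failed. Plate height, plate tilt and the roller's final position in the groove were judged from the pictures only, since there is no depth camera.

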